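Tip the draining tray so the rinsed stoppers gather at the pouring lip, and hold it

ROBOT

A 6-joint arm with a two-finger parallel gripper is mounted at the origin on the work surface. World frame = base frame: x ahead of the robot, y to its left, z up, the work surface at z = 0. Lengths are in mm, angles in rad, forces in N, time in s.
With the tool pointing down it reaches from about 300 to 775 mm from the base axis. Payload 14.6 kg.
Tool frame: the origin (TCP) lies between the finger pads; the fingertips stand manip.tip_reach ahead of it and the grasp point (between the pads) lies 5 mm behind it (manip.tip_reach is the distance from the TCP to the fingertips, in mm); z points along the fingers, y is the line along which they close (so a half turn about z gives the same grasp; the last joint's range is limited). The gripper opens to 94 mm and grips with 3 to 60 N. Pads are 16 mm wide; open, the fingers measure 119 mm over their backs; the gripper's body (75 mm by 177 mm) begins 78 mm behind the grasp point.
Start: joints at [1.109, 0.3, 1.521, -0, 1.321, -0.067], TCP at [211.539, 507.681, 190.546] pointing down, gripper open.
Joint ranges: [-3.03, 3.03], [-0.79, 2.21], [0.23, 2.52], [-1.04, 4.18], [0, 3.07], [-2.55, 2.55]. Speed limits (rad/s): [2.22, 2.22, 2.57, 3.14, 3.14, 3.14].

INTERFACE

Orientations are given as [roll, pitch, yaw] about the fixed x, y, z axes, in that order (R = Rz(yaw) Ry(pitch) Rx(roll)).
In Python, from cell import manip gives the robot as it stands. The module is installed in compiled form; this text tells all that it offers.
- The arm moves only by the shell command python3 -m creep 'ROWS' [FORCE]. ROWS is JSON, a list of rows, each a list of 3 entries, a list of its own where there are three numbers: the opening, from -1 (shut) to 1 (fully open), then the shift along the tool's x, y, z in cm, then the turn about the tool's z in units of 5 degrees (1.0 is 5 degrees). In form: [[grip, [tx, ty, tz], roll], ...]. A call has 1 to 12 rows; each row is the pose to reach, as a shift and turn from the pose commanded when the call began, along the tool's axes at that moment; what a row does not reach only later rows make up. A row lasts 1/10 s, in which the tool goes at most 50 mm and 8.59 degrees, less where a joint would pass 70% of its speed; a pose out of reach is approached as far as the arm can. A call with a gripper value outside its range is refused whole. The fingers move at their own pace and stop on an object; FORCE is the grip in N (left out, the last holds). Time passes only in rows, so rows that repeat a pose let the fingers close. It gives the time, the measured TCP pose, the force, the opening and the grip force at its end, in the units of the state.
- manip.read_state(): the state, without advancing time (a new reading comes with each control period).
- manip.camera(name): name is "side" or "top"; returns the picture (480x640x3 uint8, red, green, blue); there is no depth.
- manip.camera_params(name): a dict with "fovy" (degrees; the focal length in pixels is half the picture's height over the tangent of half this angle, whatever the lens; pixels are square), "cx", "cy" (the principal point, pixels), "origin" and "attitude" of the camera in the world. Camera axes: x right, y down, z forward; pixel columns grow to the right and rows downward; lengths in mm; the calibration is good to about 2 mm. A picture is of the moment at which its call begins. camera_params takes no time and is no camera call.
- manip.sign_off(): hands the job in; it is judged then, once.
The state is a dict: "clock": time; "joints": joint angles; "qd": joint speeds; "effort": joint torques, N m; "eef_pos": TCP position; "eef_rot": TCP orientation; "wrist_force": force on the tool from outside, world axes, zero at the start; "moment": the same for the moment, N m; "finger_gap": finger opening in mm; "finger_force": force on a finger pad.
Only numpy, scipy, OpenCV 4.12 (cv2) and the standard library are available. Lean on these libraries where they do the work, as an engineer would, in place of code of your own. Each camera call takes 0.05 s, during which the arm holds its last target. There are 200 camera calls.

TASK

Four rinsed stoppers are spread about in the stainless draining tray. Tip the tray up towards its pouring-lip corner, with that corner staying down on the bench, until all four stoppers have slid together into that corner; do not touch the stoppers, keep them all in the tray and leave the beaker, wash bottle and jar alone. Finish holding the tray like that, clearly tilted on its lip corner and still, with the stoppers lying in the corner: do not put it down or let go.

Things in the scene. Friction and masses are not known exactly. Their poses are not given: they have to be found in the camera images.
- tray: steel tray, 280 x 210 mm outside, 0.6 to 0.86 kg; flat walls 45 mm high, 10 thick, floor 3. Origin under the centre, z up, x along the long side. The -x -y corner is cut at 45 degrees (40 mm off each side) and bears the pouring lip, a spout 37 wide, 26 long, from 26 high; the tray can be tipped on the cut edge. At first no stopper is within 45 mm of the walls for 90 mm from the corner across
- tray_lip (a point): middle of the outer bottom edge of the tray's cut-off lip corner, at (-120, -85, 0) mm in the tray's frame; axes as the tray's
- tray_far (a point): bottom outer corner diagonally across from the lip, at (140, 105, 0) mm in the tray's frame; axes as the tray's
- tray_right (a point): bottom outer corner at (140, -105, 0) mm in the tray's frame, at the other end of the long wall that starts at the lip; axes as the tray's
- tray_left (a point): bottom outer corner at (-140, 105, 0) mm in the tray's frame, at the other end of the short wall that starts at the lip; axes as the tray's
- stopper1: white PTFE stopper standing on its round head, 28 mm across and 12 mm thick, plug above 20 to 17 mm across, 38 mm high in all, 25 g; origin at the centre of the head's flat end on the tray floor, z along the plug. Friction on the steel about 0.15 to 0.22: it starts to slide at 8 to 13 degrees; 20 to 30 degrees straight towards the lip also bring it along the walls
- stopper2: white PTFE stopper standing on its round head, 28 mm across and 12 mm thick, plug above 20 to 17 mm across, 38 mm high in all, 25 g; origin at the centre of the head's flat end on the tray floor, z along the plug. Friction on the steel about 0.15 to 0.22: it starts to slide at 8 to 13 degrees; 20 to 30 degrees straight towards the lip also bring it along the walls
- stopper3: white PTFE stopper standing on its round head, 28 mm across and 12 mm thick, plug above 20 to 17 mm across, 38 mm high in all, 25 g; origin at the centre of the head's flat end on the tray floor, z along the plug. Friction on the steel about 0.15 to 0.22: it starts to slide at 8 to 13 degrees; 20 to 30 degrees straight towards the lip also bring it along the walls
- stopper4: white PTFE stopper standing on its round head, 28 mm across and 12 mm thick, plug above 20 to 17 mm across, 38 mm high in all, 25 g; origin at the centre of the head's flat end on the tray floor, z along the plug. Friction on the steel about 0.15 to 0.22: it starts to slide at 8 to 13 degrees; 20 to 30 degrees straight towards the lip also bring it along the walls
- beaker: empty glass beaker, 70 mm across, 95 mm high; origin at the centre of its underside; bystander
- washbottle: white plastic wash bottle, 62 mm across, 175 mm high, thin bent spout reaching 60 mm out; origin at the centre of its underside; bystander
- jar: amber glass jar with black lid, 64 mm across, 75 mm high; origin at the centre of its underside; bystander

How it is judged:
By the outcome, as a careful person would: the job done as asked, in the order asked, and still so for the second after the job is handed in, while the arm keeps its last pose, push and grip.
It also fails if it takes over 38 s, if anything falls off the work surface, if the arm or the gripper's body presses on something with over 40 N, if the wrist force passes 120 N, or if a joint passes its speed limit or range.

## Working session

There is one attempt and no reset: what is moved stays moved. The work goes in short steps, Python scripts to look and compute and a shell command to move; the robot and the scene stay as the last step left them, time stands still between calls to the robot, and variables do not carry over. Pictures are saved under pics/ and viewed, at most 10 in all, crops included, and the job is handed in when it is done.

```bash
mkdir -p pics; python3 - <<'E'
from cell import manip
import cv2
for n in("top","side"):
    cv2.imwrite(f"pics/{n}0.png",manip.camera(n)[:,:,::-1]); print(n,manip.camera_params(n))
print(manip.read_state(),manip.tip_reach)
E
```

```text
top {'fovy': 51.718684975899855, 'cx': 315.06908140035875, 'cy': 236.44929673245986, 'origin': array([ 448.42431626,  -29.66050962, 1287.40265453]), 'attitude': array([-3.06396291,  0.02661253, -1.59885935])}
side {'fovy': 51.40520203789164, 'cx': 313.6443314526611, 'cy': 233.83018725800682, 'origin': array([ 465.44392784, -684.60386997,  866.64356687]), 'attitude': array([-2.45577152, -0.01482487, -0.08380277])}
{'clock': 0.1, 'joints': array([ 1.10937844e+00,  3.00390415e-01,  1.52147827e+00,  2.81116729e-05,
        1.32065262e+00, -6.66050343e-02]), 'qd': array([-3.10963362e-04, -1.95807373e-03, -1.28440883e-03,  8.71931614e-05,
        4.07806140e-03, -1.78196523e-03]), 'effort': array([-5.88285457e-04, -5.32648408e+01, -3.53275466e+01,  7.08730705e-02,
        2.35499628e-02, -9.11484358e-05]), 'eef_pos': array([211.44979146, 507.49186977, 190.07407311]), 'eef_rot': array([-3.14066787e+00, -8.89774786e-05,  2.74677278e+00]), 'wrist_force': array([-0.14004198, -0.6328474 ,  0.3995547 ]), 'moment': array([-0.01190631,  0.06024867, -0.00885296]), 'finger_force': 0.0, 'finger_gap': 93.83114639982463} 14.0
```

View pics/top0.png

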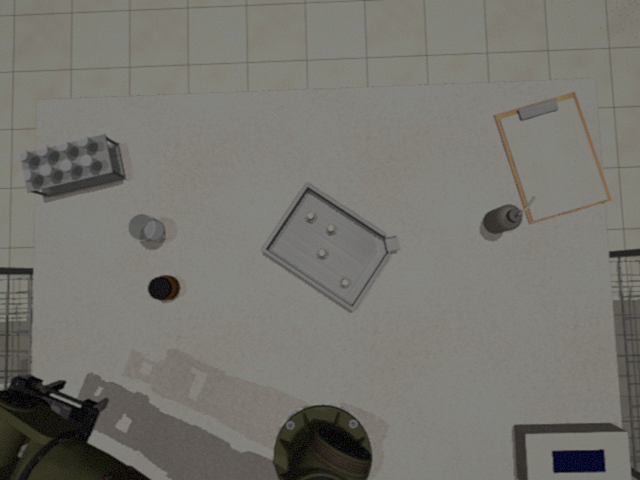

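View pics/side0.png

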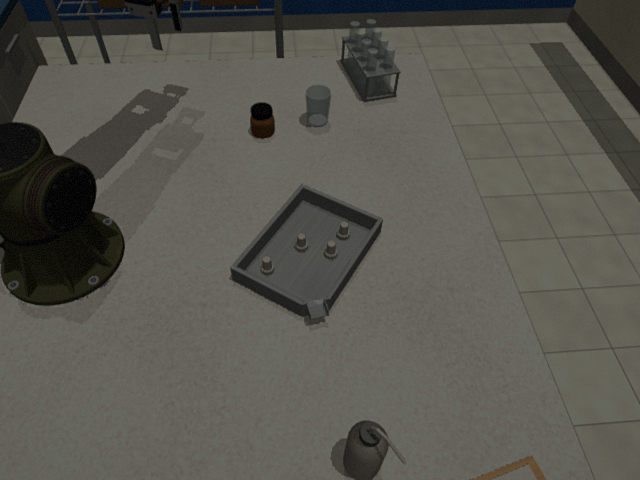

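The top view shows the tray with its lip at about (390,243), the far corner at (264,250), and the other corners at (308,184) and (353,310). The stoppers are at (311,217), (331,230), (322,254) and (345,282). The side view agrees, and the bystanders are clear of the far corner. Next I'll take a close-up to measure the rim.

```bash
cat > h.py <<'E'
import numpy as np
from cell import manip
from scipy.spatial.transform import Rotation as R
def cam(n):
    p=manip.camera_params(n); f=240/np.tan(np.radians(p['fovy']/2))
    return p['cx'],p['cy'],f,np.array(p['origin']),R.from_euler('xyz',p['attitude']).as_matrix()
def ray(n,u,v,z):
    cx,cy,f,o,M=cam(n); d=M@np.array([(u-cx)/f,(v-cy)/f,1]); return o+d*(z-o[2])/d[2]
def proj(n,P):
    cx,cy,f,o,M=cam(n); q=(np.asarray(P)-o)@M; return q[...,:2]/q[...,2:]*f+[cx,cy]
E
python3 - <<'E'
from h import *
import cv2
im=cv2.imread("pics/top0.png")
c=cv2.resize(im[170:320,250:410],None,fx=5,fy=4*1.25,interpolation=cv2.INTER_CUBIC)[:600]
c=cv2.resize(im[170:320,250:410],(640,600),interpolation=cv2.INTER_CUBIC)
c=cv2.convertScaleAbs(c,alpha=1.8)
cv2.imwrite("pics/crop.png",c)
for n,u,v,z in[("top",264,250,45),("top",308,184,45),("top",353,310,45),("side",303,187,45),("side",383,218,45),("side",232,270,45)]: print(n,u,v,ray(n,u,v,z).round(1))
E
```

```text
top 264 250 [515.6 130.3  45. ]
top 308 184 [680.1  14.9  45. ]
top 353 310 [360.  -88.4  45. ]
side 303 187 [521.1 125.3  45. ]
side 383 218 [689.3  18.3  45. ]
side 232 270 [362.8 -97.2  45. ]
```

View pics/crop.png

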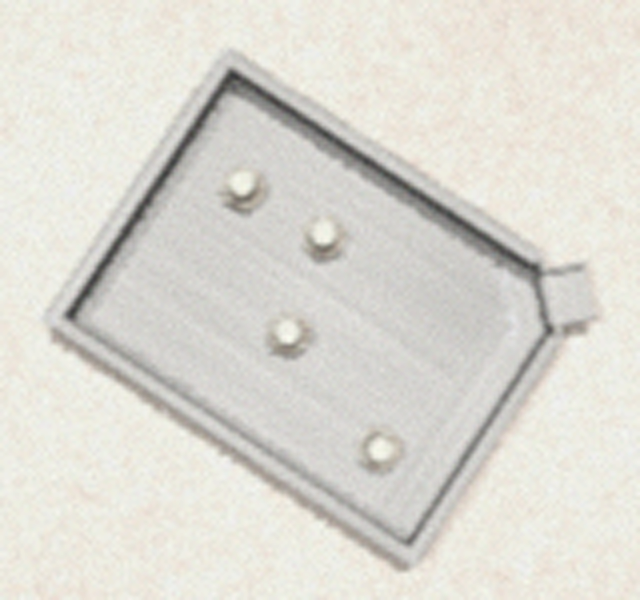

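The close-up shows the outer rim corners at crop (49,319), (228,51) and (408,562), and the inner ones at (69,316), (231,73) and (409,543). I'll fit a rigid pose to those.

```bash
cat >> h.py <<'E'
def fit2(L,W):
    L=np.array(L,float);W=np.array(W,float);a=L.mean(0);b=W.mean(0)
    H=(L-a).T@(W-b); t=np.arctan2(H[0,1]-H[1,0],H[0,0]+H[1,1])
    M=np.array([[np.cos(t),-np.sin(t)],[np.sin(t),np.cos(t)]]); return M,b-M@a,t,W-(L@M.T+b-M@a)
E
python3 - <<'E'
from h import *
L=[(140,105),(140,-105),(-140,105)]; I=[(130,95),(130,-95),(-130,95)]
c=lambda x,y:(250+(x+.5)/4-.5,170+(y+.5)/4-.5)
T=[ray("top",*c(*p),45)[:2] for p in[(49,319),(228,51),(408,562),(69,316),(231,73),(409,543)]]
S=[ray("side",*p,45)[:2] for p in[(303,187),(383,218),(232,270)]]
for l,w in((L+I,T),(L,S),(L+I+L,T+S)):
    M,t,a,r=fit2(l,w); print(t.round(1),np.degrees(a),r.round(1).tolist())
s=manip.read_state();p=s['eef_pos'];Rt=R.from_euler('xyz',s['eef_rot']).as_matrix()
for q in((135,80),(115,100)):
    g=M@q+t; print(q,g, 'tool shift',Rt.T@(np.append(g,30)-p), 'closing angle tool',np.degrees(np.arctan2(Rt[1,1],Rt[0,1])),'lip',M@(-120,-85)+t)
for n in("top","side"):print(n,proj(n,[np.append(M@q+t,45) for q in L]).round(1).tolist())
E
```

```text
[521.6 -35.5] 54.75438453348828 [[0.7, -3.8], [-3.8, 0.1], [4.7, 4.3], [-0.1, -2.5], [-4.0, 0.9], [2.5, 0.9]]
[527.3 -42.8] 55.982251796542684 [[2.5, -6.7], [-3.3, 3.8], [0.9, 2.9]]
[523.5 -38. ] 55.18253659723004 [[0.1, -1.3], [-5.3, 1.3], [2.4, 8.0], [-0.8, -0.0], [-5.5, 2.2], [0.2, 4.5], [3.8, -11.7], [-0.3, 1.2], [5.4, -4.2]]
(135, 80) [534.90176769 118.54029213] tool shift [-448.18880211 -234.46663667  160.25109517] closing angle tool 67.37849252923728 lip [ 524.76690443 -185.01741992]
(115, 100) [507.06298682 113.54006416] tool shift [-424.41507116 -249.79013012  160.26738147] closing angle tool 67.37849252923728 lip [ 524.76690443 -185.01741992]
top [[261.4, 249.4], [307.1, 180.3], [354.9, 311.0]]
side [[301.0, 183.5], [383.2, 218.4], [229.3, 268.5]]
```

```bash
python3 - <<'E'
from h import *
a=np.radians(55);M=np.array([[np.cos(a),-np.sin(a)],[np.sin(a),np.cos(a)]])
far=(ray("top",262,249.5,45)[:2]+ray("side",302,185.5,45)[:2])/2; g=far+M@(-5,-33)
s=manip.read_state();Rt=R.from_euler('xyz',s['eef_rot']).as_matrix()
print(far,g,Rt.T@(np.append(g,30)-s['eef_pos']))
for n,u,v,z in(("top",150,232,50),("top",163,288,70),("side",318,120,0),("side",262,132,0)):print(ray(n,u,v,z))
E
```

```text
[518.07523604 132.78837602] [542.23937132 109.76459339] [-458.33739516 -239.74483322  160.25507338]
[569.48714611 418.12116296  50.        ]
[427.81545372 378.79955495  70.        ]
[583.63620084 425.17875166   0.        ]
[4.28637732e+02 3.83826168e+02 1.13686838e-13]
```

```bash
python3 -m creep '[[0.2,[-5,-2.5,0],0.5],[0.2,[-9,-5,0],1],[0.2,[-14,-7.5,0],1.5],[0.2,[-18,-9.5,0],2],[0.2,[-23,-12,0],2.5],[0.2,[-27,-14,0],2.5],[0.2,[-32,-16.5,0],2.5],[0.2,[-36,-19,0],2.5],[0.2,[-41,-21.5,0],2.5],[0.2,[-45.8,-24,0],2.5],[0.2,[-45.8,-24,4],2.5],[0.2,[-45.8,-24,7],2.5]]' 18
python3 -c "
from h import *
import cv2
for n in('top','side'):
    im=manip.camera(n)[:,:,::-1]
    x,y=(230,150) if n=='top' else (200,120)
    c=cv2.convertScaleAbs(cv2.resize(im[y:y+200,x:x+200],(400,400),interpolation=cv2.INTER_CUBIC),alpha=1.6)
    globals()[n]=c
cv2.imwrite('pics/a.png',np.hstack([top,side]))
s=manip.read_state();print(s['eef_pos'],s['eef_rot'],proj('side',[s['eef_pos']+[0,0,-14]]))"
```

```text
clock: 1.3
eef_pos: [542.8, 107.6, 118.5]
eef_rot: [-3.141, -0.0, 2.525]
wrist_force: [0.4, 0.2, 0.0]
finger_gap: 56.4
finger_force: 0.0
[540.04299113 109.11264615 116.51198218] [-3.13655711 -0.00547101  2.52742401] [[312.08458495 173.34385828]]
```

View pics/a.png

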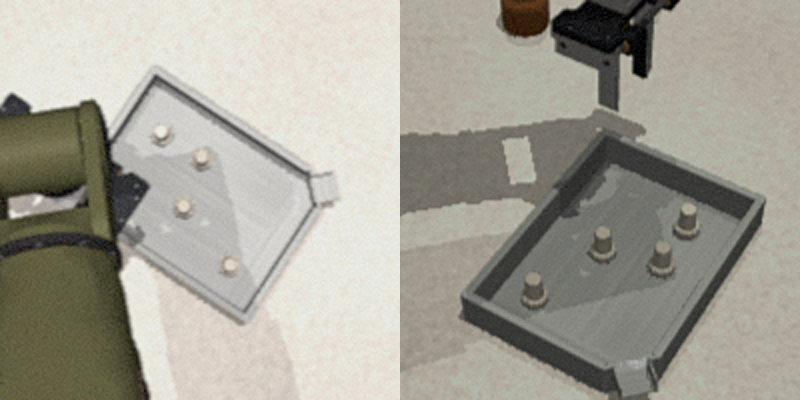

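The gripper hangs in front of the far rim corner, which is at side (303,186). The inner finger sits on the tray side and the outer finger beyond the short wall, and no stopper is near. Next I'll descend and close.

```bash
python3 -m creep '[[0.2,[0,0,3],0],[0.2,[0,0,6],0],[0.2,[0,0,8.9],0],[0.2,[0,0,8.9],0],[0.2,[0,0,8.9],0]]' 18
python3 -c "
from h import *
import cv2
im=manip.camera('side')[:,:,::-1]
cv2.imwrite('pics/b.png',cv2.convertScaleAbs(cv2.resize(im[130:280,220:400],(720,600),interpolation=cv2.INTER_CUBIC),alpha=1.6))"
```

```text
clock: 1.9
eef_pos: [542.6, 110.5, 33.3]
eef_rot: [3.141, 0.001, 2.529]
wrist_force: [0.6, 0.2, 0.7]
finger_gap: 56.3
finger_force: 0.0
```

View pics/b.png

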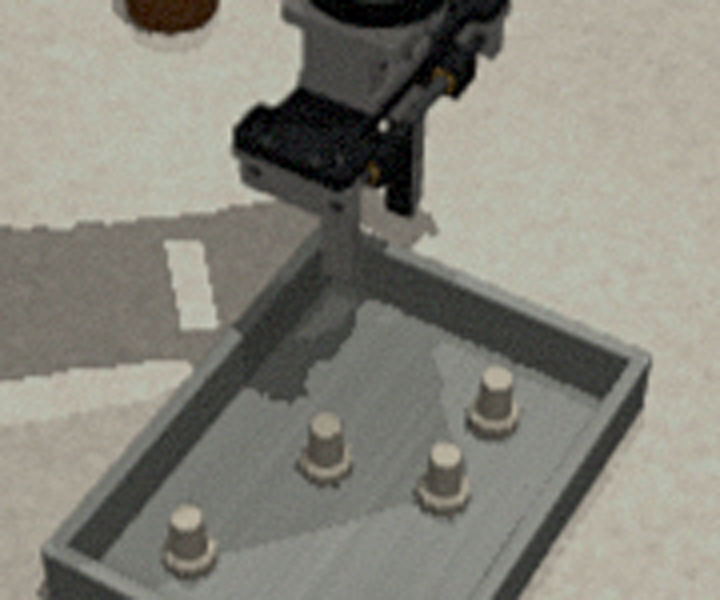

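The inner finger is inside the tray near the far corner, with its tip at crop (340,290). The outer finger is behind the short wall at (405,210). Now I'll close.

```bash
python3 -m creep '[[-0.5,[0,0,0],0],[-0.6,[0,0,0],0],[-0.7,[0,0,0],0],[-0.8,[0,0,0],0],[-0.9,[0,0,0],0],[-1,[0,0,0],0],[-1,[0,0,0],0],[-1,[0,0,0],0],[-1,[0,0,0],0]]' 18
cat > look.py <<'E'
import sys,cv2
from h import *
o=[]
for n,x,y in(("top",230,150),("side",200,110)):
    im=manip.camera(n)[:,:,::-1]
    o.append(cv2.convertScaleAbs(cv2.resize(im[y:y+220,x:x+200],(400,440),interpolation=cv2.INTER_CUBIC),alpha=1.6))
cv2.imwrite(sys.argv[1],np.hstack(o))
E
python3 - <<'E'
from h import *
# tool shift for tilt about cut edge; grip at (135,72,~38)
s=manip.read_state();Rt=R.from_euler('xyz',s['eef_rot']).as_matrix()
a=np.arctan2(Rt[1,1],Rt[0,1]); print(np.degrees(a),s['eef_pos'],s['finger_gap'])
d=np.array([np.cos(a+np.pi/4),np.sin(a+np.pi/4),0]) # away from lip
D=(135+72+205)/2**.5;h=s['eef_pos'][2]+5
for th in range(2,31,2):
    t=np.radians(th); w=d*(D*np.cos(t)-h*np.sin(t)-D)+[0,0,D*np.sin(t)+h*np.cos(t)-h]
    print(th,(Rt.T@w/10).round(2))
E
```

```text
clock: 2.85
eef_pos: [542.0, 110.0, 31.5]
eef_rot: [-3.142, -0.0, 2.529]
wrist_force: [-0.3, 0.5, -0.1]
finger_gap: 0.4
finger_force: 0.0
54.879693586692696 [541.9725591  109.98532651  31.52147178] 0.44149481856838
2 [-0.1  -0.1  -1.01]
4 [-0.23 -0.23 -2.02]
6 [-0.38 -0.38 -3.03]
8 [-0.56 -0.56 -4.02]
10 [-0.76 -0.76 -5.  ]
12 [-0.99 -0.99 -5.98]
14 [-1.24 -1.24 -6.94]
16 [-1.51 -1.51 -7.89]
18 [-1.81 -1.81 -8.82]
20 [-2.13 -2.13 -9.74]
22 [ -2.47  -2.47 -10.65]
24 [ -2.83  -2.83 -11.53]
26 [ -3.22  -3.22 -12.4 ]
28 [ -3.62  -3.62 -13.25]
30 [ -4.05  -4.05 -14.08]
```

```bash
python3 look.py pics/c.png
```

```text
(no output)
```

View pics/c.png

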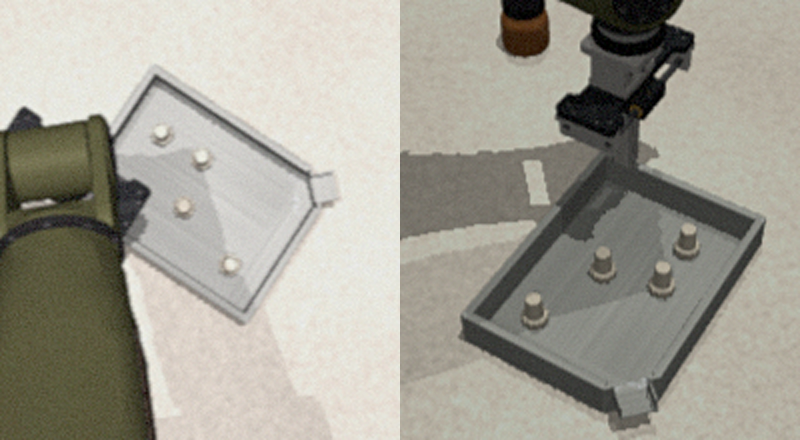

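```bash
python3 - <<'E'
from h import *
import cv2
s=manip.read_state();p=s['eef_pos'];print(p,s['wrist_force'])
for dz in(-14,0,5,30):print(dz,proj('side',[p+[0,0,dz]]))
im=manip.camera('side')[:,:,::-1]
cv2.imwrite('pics/d.png',cv2.convertScaleAbs(cv2.resize(im[150:225,270:360],(720,600),interpolation=cv2.INTER_CUBIC),alpha=2))
E
```

```text
[541.99029876 109.98272384  31.52576446] [ 0.48551466 -0.79294044  0.25544598]
-14 [[312.43427462 199.54546425]]
0 [[312.51273626 195.38527645]]
5 [[312.54111716 193.8804663 ]]
30 [[312.68594045 186.20165635]]
```

View pics/d.png

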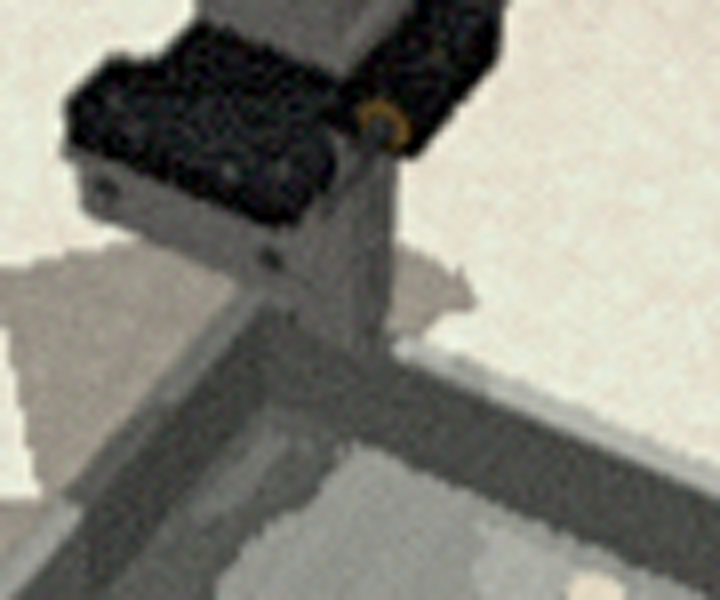

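```bash
python3 - <<'E'
from h import *
a=np.radians(54.9);c=np.array([np.cos(a),np.sin(a),0])
for k,p in(('a',np.array([541,109,117.])),('b',np.array([542.6,110.5,33.3]))):
    for s in(-40.5,-28,28,40.5):print(k,s,proj('side',[p+s*c+[0,0,-14]]).round(1),proj('top',[p+s*c+[0,0,-14]]).round(1))
print(ray('side',303.7,187.5,45),ray('side',314,192,45))
E
python3 - <<'E'
import cv2,numpy as np
im=cv2.imread('pics/top0.png',0)
# straightness of bench's far edge in the top view (lens check)
e=[(u,60+int(np.argmax(cv2.GaussianBlur(im,(5,5),0)[60:120,u].astype(int)[3:]-cv2.GaussianBlur(im,(5,5),0)[60:120,u].astype(int)[:-3]))) for u in range(45,595,50)]
print(e)
E
```

```text
a -40.5 [[303.  184.4]] [[283.5 247.3]]
a -28 [[306.  180.9]] [[279.1 244.4]]
a 28 [[318.9 165.7]] [[259.9 231.6]]
a 40.5 [[321.7 162.4]] [[255.6 228.8]]
b -40.5 [[303.7 209.9]] [[285.8 248.5]]
b -28 [[306.5 206.5]] [[281.8 245.8]]
b 28 [[318.7 191.4]] [[263.7 233.9]]
b 40.5 [[321.3 188.2]] [[259.7 231.2]]
[522.55987938 123.54376415  45.        ] [545.02642947 107.56470667  45.        ]
[(45, 70), (95, 68), (145, 66), (195, 64), (245, 62), (295, 60), (345, 60), (395, 85), (445, 83), (495, 82), (545, 112)]
```

Viewing the close-up: the closed fingers at crop (340,350) cover the shaded rim at the right place laterally. Their tips look about level with the rim rather than below it. I'll raise, reopen, go 12 mm deeper and close again.

```bash
python3 -m creep '[[-1,[0,0,-3],0],[0.2,[0,0,-4],0],[0.2,[0,0,-4],0],[0.2,[0,0,-4],0],[0.2,[0,0,-4],0],[0.2,[0,0,-4],0],[0.2,[0,0,-4],0]]' 18
python3 - <<'E'
from h import *
import cv2
s=manip.read_state();p=s['eef_pos'];print(p,s['finger_gap'])
a=np.radians(54.9);c=np.array([np.cos(a),np.sin(a),0])
for k in(-40.5,-28,28,40.5):print(k,proj('side',[p+k*c+[0,0,-14]]).round(1))
im=manip.camera('side')[:,:,::-1]
cv2.imwrite('pics/e.png',cv2.convertScaleAbs(cv2.resize(im[135:225,270:360],(600,600),interpolation=cv2.INTER_CUBIC),alpha=2))
E
```

```text
clock: 3.7
eef_pos: [541.8, 109.9, 71.0]
eef_rot: [-3.141, -0.001, 2.529]
wrist_force: [0.8, 0.5, -0.5]
finger_gap: 45.4
finger_force: 0.0
[541.78705338 109.94777896  70.99417862] 45.38345311134057
-40.5 [[303.4 198.8]]
-28 [[306.2 195.3]]
28 [[318.7 180.2]]
40.5 [[321.4 176.9]]
```

View pics/e.png

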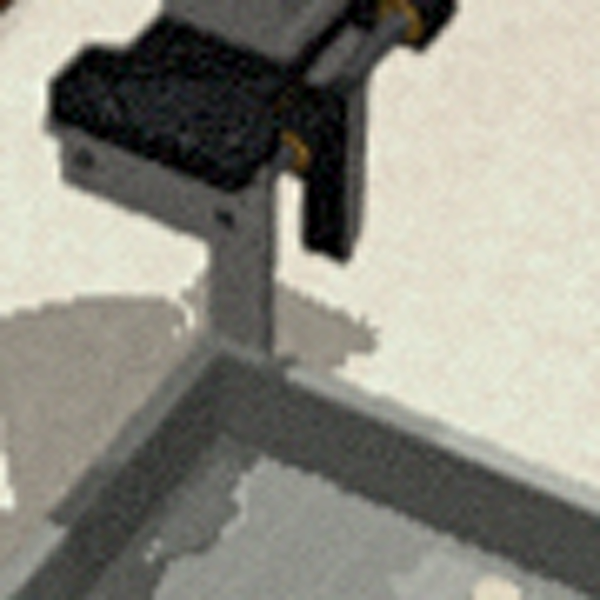

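The open fingertips appear at side (306,188) and (319.5,174), about 6.5 px above the prediction. So they really stand some 20+ mm higher than assumed. I'll go deeper, cautiously.

```bash
python3 -m creep '[[0.2,[0,0,2],0],[0.2,[0,0,4],0],[0.2,[0,0,4.6],0],[0.2,[0,0,4.8],0],[0.2,[0,0,5],0],[0.2,[0,0,5],0]]' 18
```

```text
clock: 4.35
eef_pos: [542.3, 110.0, 22.1]
eef_rot: [3.141, 0.001, 2.529]
wrist_force: [-0.4, -0.1, -0.9]
finger_gap: 56.2
finger_force: 0.0
```

```bash
python3 -m creep '[[-0.5,[0,0,0],0],[-0.6,[0,0,0],0],[-0.7,[0,0,0],0],[-0.8,[0,0,0],0],[-0.9,[0,0,0],0],[-1,[0,0,0],0],[-1,[0,0,0],0]]' 18
```

```text
clock: 5.05
eef_pos: [542.1, 110.2, 21.7]
eef_rot: [3.141, 0.0, 2.529]
wrist_force: [1.4, 3.3, 0.9]
finger_gap: 10.2
finger_force: 18.0
```

It has the wall now (gap 10.2 mm), but only near the rim. I'll regrip slightly deeper, watching the force.

```bash
python3 -m creep '[[-0.5,[0,0,0],0],[-0.5,[0,0,0],0],[-0.5,[0,0,0.2],0],[-0.5,[0,0,0.4],0],[-0.5,[0,0,0.5],0],[-0.5,[0,0,0.5],0]]' 18
```

```text
clock: 5.65
eef_pos: [541.9, 109.9, 16.3]
eef_rot: [-3.141, -0.0, 2.529]
wrist_force: [0.5, -0.1, -0.2]
finger_gap: 23.8
finger_force: 0.0
```

```bash
python3 -m creep '[[-0.8,[0,0,0],0],[-1,[0,0,0],0],[-1,[0,0,0],0],[-1,[0,0,0],0],[-1,[-0.05,-0.05,-0.5],0],[-1,[-0.1,-0.1,-1],0],[-1,[-0.17,-0.17,-1.5],0],[-1,[-0.23,-0.23,-2],0],[-1,[-0.3,-0.3,-2.5],0],[-1,[-0.38,-0.38,-3],0],[-1,[-0.38,-0.38,-3],0],[-1,[-0.38,-0.38,-3],0]]' 22
```

```text
clock: 6.85
eef_pos: [542.9, 104.7, 46.6]
eef_rot: [3.141, -0.0, 2.528]
wrist_force: [0.5, 0.5, -5.3]
finger_gap: 9.9
finger_force: 21.9
```

```bash
python3 look.py pics/f.png
```

```text
(no output)
```

View pics/f.png

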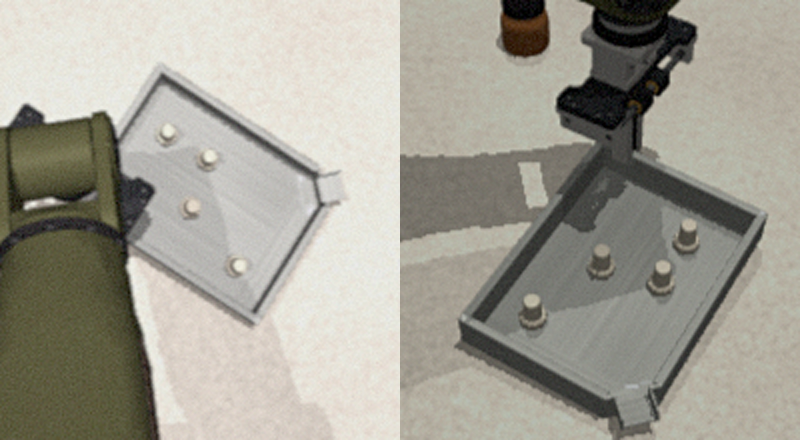

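The tray is tilted about 6°. Shadow shows under both the left corner, at crop (470,345), and the right edge, and the lip is down at (633,410). The stoppers haven't moved yet, so I'll continue slowly.

```bash
python3 -m creep '[[-1,[-0.09,-0.09,-0.5],0],[-1,[-0.18,-0.18,-1],0],[-1,[-0.28,-0.28,-1.5],0],[-1,[-0.38,-0.38,-2],0],[-1,[-0.5,-0.5,-2.5],0],[-1,[-0.61,-0.61,-2.95],0],[-1,[-0.61,-0.61,-2.95],0],[-1,[-0.68,-0.68,-3.2],0],[-1,[-0.74,-0.74,-3.45],0],[-1,[-0.8,-0.8,-3.7],0],[-1,[-0.86,-0.86,-3.9],0],[-1,[-0.86,-0.86,-3.9],0]]' 24
python3 -m creep '[[-1,[0,0,0],0],[-1,[0,0,0],0],[-1,[0,0,0],0],[-1,[0,0,0],0],[-1,[0,0,0],0],[-1,[0,0,0],0],[-1,[0,0,0],0],[-1,[0,0,0],0]]' 24
cat > st.py <<'E'
import cv2
from h import *
# white stopper tops and tray pixels in both views
for n,x,y in(("top",230,150),("side",200,110)):
    im=manip.camera(n); c=im[y:y+220,x:x+200]; o=cv2.imread("pics/%s0.png"%n)[y:y+220,x:x+200]
    h=cv2.cvtColor(c,cv2.COLOR_RGB2LAB).astype(int)
    m=((h[:,:,2]>131)).astype(np.uint8)
    np.save(n+"_now.npy",c)
    print(n,[tuple(map(int,h[r,q])) for r,q in((100,100),(60,150))], int(m.sum()))
E
python3 st.py
```

```text
clock: 8.15
eef_pos: [545.2, 92.6, 85.9]
eef_rot: [3.141, 0.0, 2.529]
wrist_force: [-0.2, 1.0, -5.4]
finger_gap: 11.1
finger_force: 23.9
clock: 8.95
eef_pos: [545.0, 92.7, 85.6]
eef_rot: [-3.142, 0.0, 2.529]
wrist_force: [0.5, 1.2, -5.1]
finger_gap: 11.1
finger_force: 23.9
top [(114, 128, 129), (153, 126, 131)] 23672
side [(72, 126, 131), (118, 129, 132)] 26603
```

```bash
cat > st.py <<'E'
import cv2,sys
from h import *
def find(im,n,k=15):
    g=cv2.GaussianBlur(im.astype(np.float32),(0,0),1.0)
    t=cv2.morphologyEx(np.ascontiguousarray(g.min(2)+(g[:,:,0]-g[:,:,2])*2),cv2.MORPH_TOPHAT,np.ones((k,k)))
    b=(245,165,400,325) if n=="top" else (225,170,395,330)
    out=[]
    m=np.zeros_like(t);m[b[1]:b[3],b[0]:b[2]]=t[b[1]:b[3],b[0]:b[2]]
    for _ in range(8):
        v,u=np.unravel_index(m.argmax(),m.shape);out.append((int(u),int(v),round(float(m[v,u]))))
        m[max(0,v-5):v+6,max(0,u-5):u+6]=0
    return out
if __name__=="__main__":
    for n in("top","side"):
        if len(sys.argv)>1: print(n,'ref',find(cv2.imread(f"pics/{n}0.png")[:,:,::-1],n))
        print(n,find(manip.camera(n),n))
E
python3 st.py ref
```

```text
top ref [(309, 196, 50), (298, 213, 27), (310, 216, 26), (275, 248, 25), (383, 252, 24), (315, 198, 22), (345, 282, 22), (342, 293, 22)]
top [(257, 249, 97), (301, 281, 83), (388, 240, 70), (347, 213, 68), (292, 204, 68), (248, 253, 67), (263, 250, 67), (367, 227, 66)]
side ref [(344, 224, 63), (265, 259, 50), (243, 272, 47), (372, 231, 44), (331, 243, 39), (301, 236, 39), (369, 237, 37), (303, 203, 36)]
side [(296, 172, 71), (239, 272, 62), (320, 302, 47), (336, 277, 46), (320, 179, 44), (253, 229, 43), (270, 290, 42), (261, 214, 42)]
```

```bash
python3 -m creep '[[-1,[-0.13,-0.13,-0.47],0],[-1,[-0.27,-0.27,-0.95],0],[-1,[-0.42,-0.42,-1.4],0],[-1,[-0.57,-0.57,-1.9],0],[-1,[-0.57,-0.57,-1.9],0],[-1,[-0.73,-0.73,-2.35],0],[-1,[-0.89,-0.89,-2.8],0],[-1,[-0.89,-0.89,-2.8],0],[-1,[-1.06,-1.06,-3.25],0],[-1,[-1.23,-1.23,-3.7],0],[-1,[-1.4,-1.4,-4.15],0],[-1,[-1.6,-1.6,-4.6],0]]' 26
python3 -m creep '[[-1,[0,0,0],0],[-1,[0,0,0],0],[-1,[0,0,0],0],[-1,[0,0,0],0],[-1,[0,0,0],0],[-1,[0,0,0],0],[-1,[0,0,0],0],[-1,[0,0,0],0],[-1,[0,0,0],0],[-1,[0,0,0],0]]' 26
python3 - <<'E'
import cv2
from h import *
o=[]
for n,x,y in(("top",265,160),("side",230,170)):
    im=manip.camera(n)[:,:,::-1]
    o.append(cv2.convertScaleAbs(cv2.resize(im[y:y+165,x:x+150],(400,440),interpolation=cv2.INTER_CUBIC),alpha=1.6))
cv2.imwrite("pics/g.png",np.hstack(o))
E
```

```text
clock: 10.35
eef_pos: [549.0, 70.2, 132.0]
eef_rot: [3.142, 0.0, 2.529]
wrist_force: [0.6, 0.4, -5.5]
finger_gap: 11.5
finger_force: 25.8
clock: 11.35
eef_pos: [548.9, 70.4, 131.5]
eef_rot: [3.142, -0.0, 2.529]
wrist_force: [0.6, 1.5, -4.9]
finger_gap: 11.4
finger_force: 25.8
```

View pics/g.png

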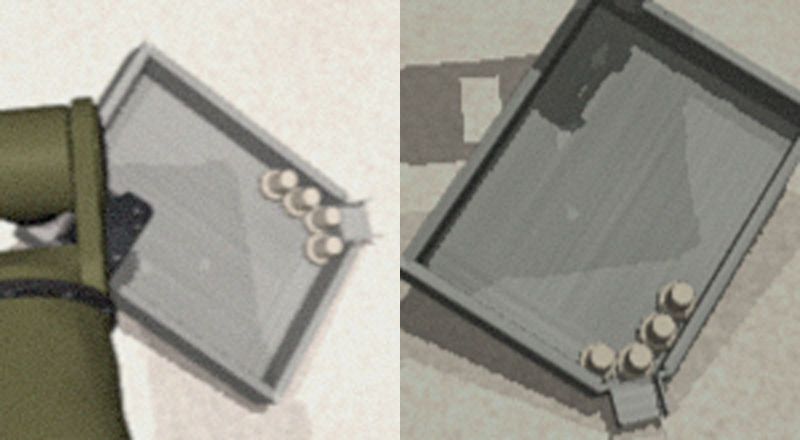

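All four stoppers are in the lip corner and inside the tray: side crop (677,299), (657,330), (634,360) and (600,360), with the lip at (635,400). The tray stands on its lip edge at about 24°. I'll add a couple of degrees to settle them, then check that everything is still.

```bash
python3 -m creep '[[-1,[-0.1,-0.1,-0.22],0],[-1,[-0.19,-0.19,-0.43],0],[-1,[-0.29,-0.29,-0.65],0],[-1,[-0.38,-0.38,-0.87],0],[-1,[-0.38,-0.38,-0.87],0],[-1,[-0.38,-0.38,-0.87],0],[-1,[-0.38,-0.38,-0.87],0],[-1,[-0.38,-0.38,-0.87],0],[-1,[-0.38,-0.38,-0.87],0],[-1,[-0.38,-0.38,-0.87],0],[-1,[-0.38,-0.38,-0.87],0],[-1,[-0.38,-0.38,-0.87],0]]' 26
python3 -c "
from h import *
np.save('s1.npy',manip.camera('side'))
import st;print(st.find(np.load('s1.npy'),'side'))"
python3 -m creep '[[-1,[0,0,0],0],[-1,[0,0,0],0],[-1,[0,0,0],0],[-1,[0,0,0],0],[-1,[0,0,0],0],[-1,[0,0,0],0],[-1,[0,0,0],0],[-1,[0,0,0],0],[-1,[0,0,0],0],[-1,[0,0,0],0]]' 26
python3 -c "
from h import *
import cv2
b=lambda i:cv2.GaussianBlur(i.astype(np.float32),(0,0),2)[170:335,230:390]
a=b(np.load('s1.npy'));c=manip.camera('side');print(abs(b(c)-a).max());import st;print(st.find(c,'side'))"
```

```text
clock: 12.65
eef_pos: [549.8, 65.1, 140.2]
eef_rot: [-3.142, -0.0, 2.529]
wrist_force: [0.0, 0.6, -4.8]
finger_gap: 11.7
finger_force: 25.9
[(331, 293, 70), (320, 306, 64), (336, 282, 61), (306, 306, 57), (240, 274, 53), (324, 170, 52), (231, 278, 47), (258, 220, 43)]
clock: 13.7
eef_pos: [549.8, 65.1, 140.2]
eef_rot: [-3.142, -0.0, 2.529]
wrist_force: [0.4, -0.2, -5.6]
finger_gap: 11.7
finger_force: 25.9
9.89563
[(331, 293, 70), (320, 306, 62), (336, 282, 62), (305, 306, 57), (237, 272, 53), (325, 170, 52), (231, 278, 45), (257, 221, 45)]
```

```bash
python3 -c "
from h import *
import cv2
b=lambda i:cv2.GaussianBlur(i.astype(np.float32),(0,0),2).mean(2)[170:335,230:390]
a=b(np.load('s1.npy'));c=b(manip.camera('side'));e=b(manip.camera('side'))
for d in(abs(c-a),abs(e-c)):print(d.max(),d.mean(),np.unravel_index(d.argmax(),d.shape))
print(cv2.phaseCorrelate(a,c))"
```

```text
4.0664062 0.17171963 (np.int64(99), np.int64(3))
5.0875244 0.17368452 (np.int64(136), np.int64(96))
((0.0026565791693258234, -0.006516798832905124), 0.9847875188704994)
```

It is static: the differences are only image noise. Handing in.

```bash
python3 -c "
from cell import manip
print(manip.sign_off())"
```

```text
the job is handed in; nothing more can be done
None
```

I tipped the tray onto its lip corner to about 26° and handed the job in at about 14 s with the arm holding it still; all four stoppers lie together in that corner, inside the tray and untouched. The outcome was not reported back.

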